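Put the touch-up paints back in order on the store plank

TASK

Put the paints away in one row along the middle line of the store plank, between its two end stops: stand the blue tin next to the brick and the green tin next to the grey concrete block, each with a gap of about 30 mm to its stop, the red tin midway between the two stops, and the yellow pot centred on top of the red tin. Everything ends upright and let go; leave the white tin, the wrench and the mug where they are.

Things in the scene. Friction and masses are not known exactly. Their poses are not given: they have to be found in the camera images.
- plank: Bare timber plank lying on the bench, fixed, 110 x 450 x 18 mm (x, y, z), with an end stop (brick or concrete block) on each end. Origin: centre of its underside, on the bench; x across it, pointing away from the robot, y along its length (to the robot's left), z up. Its upper face is 18 mm above the bench. It is turned up to 0.15 rad.
- brick: Cut piece of orange-red brick, 100 x 64 x 50 mm (x, y, z), fixed on top of the plank near one of its ends, its long side across the plank. Origin: centre of its underside, on the plank's upper face and middle line, 185 mm from the plank's middle; axes parallel to the plank's. Which of the two end stops is at the left end and which at the right varies.
- block: Grey concrete block, 100 x 64 x 50 mm (x, y, z), fixed on top of the plank near one of its ends, its long side across the plank. Origin: centre of its underside, on the plank's upper face and middle line, 185 mm from the plank's middle; axes parallel to the plank's. Which of the two end stops is at the left end and which at the right varies.
- blue_tin: Small closed paint tin, blue wrap, blue flat lid with a bare steel rim; upright cylinder 58 mm in diameter, 60 mm high, about 0.2 kg, loose. Origin: centre of its underside; z up its axis. Round, so its yaw means nothing. At the start it stands upright on the bench, in a row of five things at least 95 mm apart centre to centre, on the robot's side of the plank.
- green_tin: Small closed paint tin, green wrap, green flat lid with a bare steel rim; upright cylinder 58 mm in diameter, 60 mm high, about 0.2 kg, loose. Origin: centre of its underside; z up its axis. Round, so its yaw means nothing. At the start it stands upright on the bench, in a row of five things at least 95 mm apart centre to centre, on the robot's side of the plank.
- red_tin: Small closed paint tin, red wrap, red flat lid with a bare steel rim; upright cylinder 58 mm in diameter, 60 mm high, about 0.2 kg, loose. Origin: centre of its underside; z up its axis. Round, so its yaw means nothing. At the start it stands upright on the bench, in a row of five things at least 95 mm apart centre to centre, on the robot's side of the plank.
- yellow_pot: Small closed yellow plastic pot with a grey band near the top and a flat yellow lid; upright cylinder 45 mm in diameter, 40 mm high, about 0.07 kg, loose. Origin: centre of its underside; z up its axis. Round. It starts upright on the bench in the same row as the tins.
- white_tin: Small closed paint tin, white wrap, white flat lid with a bare steel rim; upright cylinder 58 mm in diameter, 60 mm high, about 0.2 kg, loose. Origin: centre of its underside; z up its axis. Round, so its yaw means nothing. At the start it stands upright on the bench, in a row of five things at least 95 mm apart centre to centre, on the robot's side of the plank. Not part of the job: leave it standing.
- wrench: Steel open-ended wrench, 200 mm long, loose on the bench at the robot's left. Origin: its underside, about mid length; x along it. Leave it alone.
- mug: Blue ceramic mug, 76 mm across, 85 mm high, handle at its +y side, loose on the bench at the robot's right. Origin: centre of its underside. Leave it alone.
Mind the look-alikes: they are no part of the job. What is meant by the yellow_pot is not brown, and is the larger of those in its own colour.

How it is judged:
By the outcome, as a careful person would: the job done as asked, in the order asked, and still so for the second after the job is handed in, with the robot touching nothing.
It also fails if it takes over 96 s, if anything falls off the work surface, if the arm or the gripper's body presses on something with over 40 N, if the wrist force passes 120 N, or if a joint passes its speed limit or range.

ROBOT

A 6-joint arm with a two-finger parallel gripper is mounted at the origin on the work surface. World frame = base frame: x ahead of the robot, y to its left, z up, the work surface at z = 0. Lengths are in mm, angles in rad, forces in N, time in s.
With the tool pointing down it reaches from about 275 to 875 mm from the base axis. Payload 12.5 kg.
Tool frame: the origin (TCP) lies between the finger pads; the fingertips stand 19 mm ahead of it and the grasp point (between the pads) is the TCP (arm.nose_length is the distance from the TCP to the fingertips, in mm); z points along the fingers, y is the line along which they close (so a half turn about z gives the same grasp; the last joint's range is limited). The gripper opens to 85 mm and grips with 20 to 120 N. Pads are 22 mm wide; open, the fingers measure 114 mm over their backs; the gripper's body (76 mm by 85 mm) begins 54 mm behind the grasp point. The pads swing forward as they close: fully open they stand 13 mm farther back than shut.
Start: joints at [-1.286, 0.351, 1.652, -0, 1.139, -0.085], TCP at [198.804, -512.798, 250.29] pointing down, gripper open.
Joint ranges: [-2.75, 2.75], [-0.79, 2.1], [0.01, 2.65], [-1.57, 4.71], [0.07, 3.14], [-2.87, 2.87]. Speed limits (rad/s): [2.22, 2.22, 2.79, 3.14, 3.14, 3.14].

INTERFACE

Orientations are given as a 3x3 rotation matrix whose columns are the frame's x, y, z axes.
In Python, from plant import arm, optics, ticket gives the robot as it stands.
- The arm moves only by the tool send_rows, never from a script. Its argument "deltas" is a list of rows, each a list of 2 entries, a list of its own where there are three numbers: the shift along the tool's x, y, z in units of 100 mm (1.0 is 100 mm), then the turn, a rotation vector about the tool's x, y, z in units of pi rad (1.0 is pi rad). In form: [[[x, y, z], [ax, ay, az]], ...]. A call has exactly 5 rows; each row is the pose to reach, as a shift and turn from the pose commanded when the call began, along the tool's axes at that moment, turning the shorter way round; what a row does not reach only later rows make up. A row lasts 1/8 s, in which the tool goes at most 62.5 mm and 10.7 degrees, less where a joint would pass 70% of its speed; a pose out of reach is approached as far as the arm can. A call with a number of a shift or a turn outside -1 to 1 is refused whole. A call with a gripper value outside its range is refused whole. "hand" is the closure, from 0 (fully open) to 1 (shut), set as the call begins (left out, the last holds). The fingers move at their own pace and stop on an object; the grip force is fixed at half the most. Time passes only in rows, so rows that repeat a pose let the fingers close, or fill a call up. It gives the time, the measured TCP pose, the force, the opening and the grip force at its end, in the units of the state.
- arm.get_obs(): the state, without advancing time (a new reading comes with each control period).
- optics.grab_frame(name): name is "scene" or "side" or "wrist"; returns (picture, depth): 420x560x3 uint8, red, green, blue; 420x560 float32, mm along the optical axis (not along the pixel's ray), 0 where there is no reading.
- optics.get_calibration(name): a dict with "fovy" (degrees; the focal length in pixels is half the picture's height over the tangent of half this angle, whatever the lens; pixels are square), "cx", "cy" (the principal point, pixels), "k1" (the pictures are not rectified: a ray, as slopes to the right and down, at radius r is drawn at 1 + k1 r^2 times it, then the intrinsics apply), "cam_to_world" (4x4, takes a point from camera to world coordinates). Camera axes: x right, y up, looking along -z (the intrinsics and any distortion apply to the point x, -y, -z); pixel columns grow to the right and rows downward; lengths in mm; the calibration is good to about 2 mm. A picture is of the moment at which its call begins: read the wrist's pose just before it. get_calibration takes no time and is no camera call; for the wrist camera it gives the pose at the moment of the call.
- ticket.sign_off(): hands the job in; it is judged then, once.
The state is a dict: "time": time; "joint_pos": joint angles; "joint_vel": joint speeds; "effort": joint torques, N m; "tcp_pos": TCP position; "orientation": TCP orientation; "contact_force": force on the tool from outside, world axes, zero at the start; "wrist_torque": the same for the moment, N m; "opening": finger opening in mm; "gripper_force": force on a finger pad.
Only numpy, scipy, OpenCV 4.12 (cv2) and the standard library are available. Lean on these libraries where they do the work, as an engineer would, in place of code of your own. Each camera call takes 0.05 s, during which the arm holds its last target. There are 200 camera calls.

## Working session

There is one attempt and no reset: what is moved stays moved. The work goes in short steps, Python scripts to look and compute and a tool call to move; the robot and the scene stay as the last step left them, time stands still between calls to the robot, and variables do not carry over. Pictures are saved under pics/ and viewed, at most 14 in all, crops included, and the job is handed in when it is done.

Besides the shell and the picture viewer there is one more tool, called after "Call:" as name([rows], argument=value, ...), one row to a line, values as JSON. send_rows: Moves the arm, as the interface text tells. Its arguments: {"type":"object","properties":{"deltas":{"type":"array","items":{"type":"array"}},"hand":{"type":"number"}},"required":["deltas"]}

```bash
mkdir -p pics; ls; cat > h.py <<'E'
import numpy as np, cv2
from plant import arm, optics, ticket
def grab(name,fn=None):
    c=optics.get_calibration(name); p,d=optics.grab_frame(name)
    if fn: cv2.imwrite('pics/'+fn,p[...,::-1])
    return p,d,c
def world(c,d):
    h,w=d.shape; f=h/2/np.tan(np.radians(c['fovy'])/2)
    v,u=np.mgrid[:h,:w].astype(float)
    K=np.array([[f,0,c['cx']],[0,f,c['cy']],[0,0,1]])
    s=cv2.undistortPoints(np.stack([u,v],-1).reshape(-1,1,2),K,np.array([c['k1'],0,0,0.])).reshape(h,w,2)
    P=np.stack([s[...,0]*d,-s[...,1]*d,-d,np.ones_like(d)],-1)@np.array(c['cam_to_world']).T
    P=P[...,:3]; P[d<=0]=np.nan; return P
E
python3 - <<'E'
from h import *
for n in('scene','side'):
    p,d,c=grab(n,n+'0.png'); np.savez(n+'0.npz',p=p,P=world(c,d)); print(n,np.round(c['cam_to_world'],2).tolist())
o=arm.get_obs(); print(o['time'],np.round(o['orientation'],3).tolist(),o['opening'])
E
```

```text
pics
scene [[0.32, -0.68, 0.66, 1243.33], [0.95, 0.24, -0.22, -249.0], [-0.01, 0.7, 0.72, 829.4], [0.0, 0.0, 0.0, 1.0]]
side [[-0.97, 0.16, -0.18, 288.87], [-0.24, -0.65, 0.72, 933.57], [0.0, 0.74, 0.67, 894.6], [0.0, 0.0, 0.0, 1.0]]
0.1 [[0.932, 0.361, -0.0], [0.361, -0.932, 0.001], [0.0, -0.001, -1.0]] 85.70459261874639
```

View pics/scene0.png

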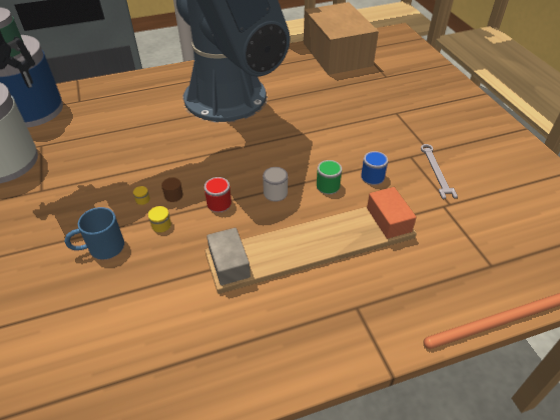

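View pics/side0.png

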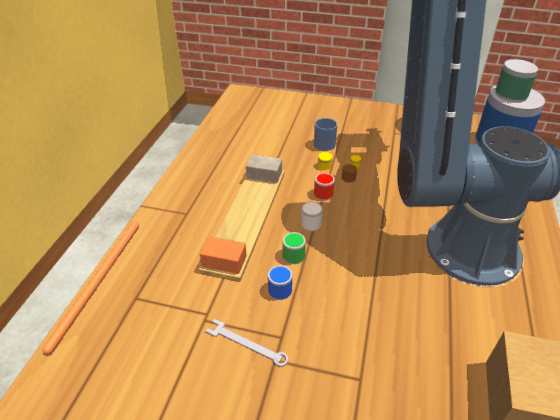

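The scene picture shows the blue tin (374,167), green (329,176), white (275,184), red (218,194), brick (391,213), grey block (228,255) and mug (100,234). There are three candidates for the pot: larger yellow (160,219), small yellow (141,195) and brown (172,189). The one at (160,219) fits, since it is yellow and the larger of the two yellows. I'll confirm it in a crop and measure.

```bash
python3 - <<'E'
from h import *
im=cv2.imread('pics/scene0.png'); cv2.imwrite('pics/crop.png',cv2.resize(im[165:255,90:250],None,fx=5,fy=5,interpolation=cv2.INTER_CUBIC))
pts={'scene':dict(blue=(374,160),green=(329,169),white=(275,176),red=(218,186),yel=(159,214),yel2=(141,191),brown=(172,184),brick=(391,206),block=(228,246)),
'side':dict(blue=(280,276),green=(294,241),white=(312,210),red=(324,181),yel=(325,157),yel2=(356,159),brown=(349,171),brick=(223,248),block=(264,162))}
for n in pts:
    P=np.load(n+'0.npz')['P']
    for k,(u,v) in pts[n].items():
        p0=P[v-1:v+2,u-1:u+2].reshape(-1,3).mean(0); z=p0[2]
        m=((abs(P[...,2]-z)<5)&(np.hypot(P[...,0]-p0[0],P[...,1]-p0[1])<75)).astype(np.uint8)
        _,L=cv2.connectedComponents(m); q=P[L==L[v,u]][:,:2].astype(np.float32)
        if k in('brick','block'):
            r=cv2.minAreaRect(q); print(n,k,np.round(r[0],1),np.round(r[1],1),round(r[2],1),'z',round(z,1))
        else:
            (c,r)=cv2.minEnclosingCircle(q); print(n,k,np.round(c,1),round(r,1),'mean',np.round((q.max(0)+q.min(0))/2,1),'z',round(z,1),len(q))
E
```

```text
scene blue [468.2 260.8] 31.3 mean [467.6 259.2] z 59.8 322
scene green [461.6 141.1] 30.2 mean [460.7 141.4] z 59.8 340
scene white [442.6  10.2] 30.7 mean [442.7  12. ] z 59.3 353
scene red [ 431.5 -125.1] 30.5 mean [ 430.8 -126.2] z 59.3 373
scene yel [ 453.9 -268.2] 24.1 mean [ 454.  -268.5] z 40.1 267
scene yel2 [ 358.6 -297.4] 18.6 mean [ 358.3 -297.2] z 30.2 130
scene brown [ 368.4 -222.5] 24.2 mean [ 368.3 -223.4] z 39.9 215
scene brick [623.8 218. ] [ 64.8 103.3] 89.9 z 66.7
scene block [ 624.7 -151.2] [102.3  64.1] 0.1 z 67.6
side blue [467.2 260.5] 30.5 mean [467.4 260.9] z 62.7 386
side green [461.4 142.9] 30.9 mean [461.4 142.9] z 62.2 306
side white [442.8  13.2] 30.9 mean [441.2  13.5] z 60.6 254
side red [ 430.6 -126.1] 30.8 mean [ 432.1 -125.9] z 61.4 200
side yel [ 455.1 -267. ] 23.9 mean [ 454.6 -266.3] z 41.8 101
side yel2 [ 357.8 -295.5] 19.0 mean [ 359.2 -296.1] z 31.4 62
side brown [ 369.4 -221.1] 25.1 mean [ 369.1 -221.1] z 41.0 114
side brick [624.3 219.8] [101.   68.7] 0.6 z 69.7
side block [ 624.4 -149.2] [ 67.9 100.7] 88.5 z 70.0
```

View pics/crop.png

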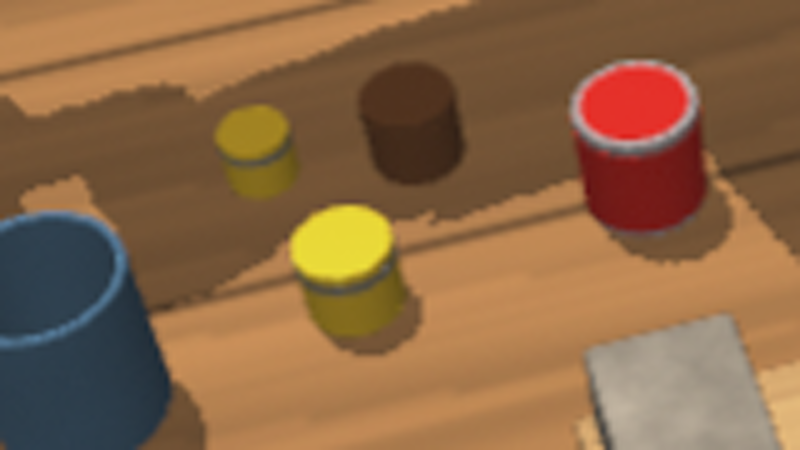

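The crop confirms it: (160,219) is the larger yellow pot, with a grey band. The other two are the small yellow pot and the brown one. Plank centre is about (624,34.5), yaw about 0. First I turn the tool so it closes along world x, then travel over the blue tin.

Call:
send_rows([
  [[0.18, 0.07, 0], [0, 0, -0.038]],
  [[0.37, 0.14, 0], [0, 0, -0.076]],
  [[0.56, 0.22, 0], [0, 0, -0.114]],
  [[0.74, 0.29, 0], [0, 0, -0.152]],
  [[0.93, 0.36, 0], [0, 0, -0.19]],
], hand=0)

```text
time: 0.72
tcp_pos: [299.1, -512.5, 249.9]
orientation: [[0.565, 0.825, -0.0], [0.825, -0.565, 0.001], [0.0, -0.001, -1.0]]
contact_force: [0.5, -0.0, -0.6]
opening: 85.4
gripper_force: 0.0
```

Call:
send_rows([
  [[0.11, 0.16, 0], [0, 0, -0.038]],
  [[0.23, 0.33, 0], [0, 0, -0.077]],
  [[0.34, 0.49, 0], [0, 0, -0.115]],
  [[0.46, 0.66, 0], [0, 0, -0.154]],
  [[0.57, 0.82, 0], [0, 0, -0.192]],
])

```text
time: 1.35
tcp_pos: [399.0, -512.2, 249.8]
orientation: [[-0.003, 1.0, -0.0], [1.0, 0.003, 0.001], [0.001, -0.0, -1.0]]
contact_force: [0.4, -0.4, 0.3]
opening: 85.7
gripper_force: 0.0
```

Call:
send_rows([
  [[0.2, 0, 0], [0, 0, 0]],
  [[0.4, 0, 0], [0, 0, 0]],
  [[0.6, 0, 0], [0, 0, 0]],
  [[0.8, 0, 0], [0, 0, 0]],
  [[1, 0, 0], [0, 0, 0]],
])

```text
time: 1.98
tcp_pos: [398.4, -411.6, 250.0]
orientation: [[0.001, 1.0, -0.0], [1.0, -0.001, 0.001], [0.001, -0.0, -1.0]]
contact_force: [-0.4, -0.4, 1.3]
opening: 85.4
gripper_force: 0.0
```

Call:
send_rows([
  [[0.2, 0, 0], [0, 0, 0]],
  [[0.4, 0, 0], [0, 0, 0]],
  [[0.6, 0, 0], [0, 0, 0]],
  [[0.8, 0, 0], [0, 0, 0]],
  [[1, 0, 0], [0, 0, 0]],
])

```text
time: 2.6
tcp_pos: [398.6, -311.1, 250.3]
orientation: [[0.001, 1.0, 0.0], [1.0, -0.001, -0.0], [-0.0, 0.0, -1.0]]
contact_force: [-0.9, 0.6, 0.7]
opening: 85.7
gripper_force: 0.0
```

Call:
send_rows([
  [[0.2, 0, 0], [0, 0, 0]],
  [[0.4, 0, 0], [0, 0, 0]],
  [[0.6, 0, 0], [0, 0, 0]],
  [[0.8, 0, 0], [0, 0, 0]],
  [[1, 0, 0], [0, 0, 0]],
])

```text
time: 3.22
tcp_pos: [398.6, -211.1, 250.3]
orientation: [[0.001, 1.0, 0.0], [1.0, -0.001, -0.0], [-0.0, 0.0, -1.0]]
contact_force: [-0.2, 0.6, 0.3]
opening: 85.6
gripper_force: 0.0
```

Call:
send_rows([
  [[0.2, 0, 0], [0, 0, 0]],
  [[0.4, 0, 0], [0, 0, 0]],
  [[0.6, 0, 0], [0, 0, 0]],
  [[0.8, 0, 0], [0, 0, 0]],
  [[1, 0, 0], [0, 0, 0]],
])

```text
time: 3.85
tcp_pos: [398.6, -111.1, 250.3]
orientation: [[0.001, 1.0, 0.0], [1.0, -0.001, -0.0], [-0.0, 0.0, -1.0]]
contact_force: [-0.2, 0.6, 0.1]
opening: 85.3
gripper_force: 0.0
```

Call:
send_rows([
  [[0.2, 0, 0], [0, 0, 0]],
  [[0.4, 0, 0], [0, 0, 0]],
  [[0.6, 0, 0], [0, 0, 0]],
  [[0.8, 0, 0], [0, 0, 0]],
  [[1, 0, 0], [0, 0, 0]],
])

```text
time: 4.47
tcp_pos: [398.5, -11.2, 250.3]
orientation: [[0.001, 1.0, 0.0], [1.0, -0.001, 0.0], [0.0, 0.0, -1.0]]
contact_force: [-0.0, -0.1, -0.1]
opening: 85.3
gripper_force: 0.0
```

Call:
send_rows([
  [[0.2, 0, 0], [0, 0, 0]],
  [[0.4, 0, 0], [0, 0, 0]],
  [[0.6, 0, 0], [0, 0, 0]],
  [[0.8, 0, 0], [0, 0, 0]],
  [[1, 0, 0], [0, 0, 0]],
])

```text
time: 5.1
tcp_pos: [398.5, 88.8, 250.3]
orientation: [[0.001, 1.0, 0.0], [1.0, -0.001, 0.0], [0.0, 0.0, -1.0]]
contact_force: [1.1, -0.7, 0.7]
opening: 85.7
gripper_force: 0.0
```

Call:
send_rows([
  [[0.2, 0.14, 0], [0, 0, 0]],
  [[0.4, 0.28, 0], [0, 0, 0]],
  [[0.6, 0.42, 0], [0, 0, 0]],
  [[0.8, 0.56, 0], [0, 0, 0]],
  [[1, 0.69, 0], [0, 0, 0]],
])

```text
time: 5.72
tcp_pos: [468.0, 188.8, 250.3]
orientation: [[0.001, 1.0, 0.0], [1.0, -0.001, -0.0], [-0.0, 0.0, -1.0]]
contact_force: [0.5, 0.4, 0.0]
opening: 85.3
gripper_force: 0.0
```

Call:
send_rows([
  [[0.18, 0, 0.15], [0, 0, 0]],
  [[0.36, 0, 0.35], [0, 0, 0]],
  [[0.54, 0, 0.6], [0, 0, 0]],
  [[0.72, 0, 0.85], [0, 0, 0]],
  [[0.72, 0, 1], [0, 0, 0]],
])

```text
time: 6.35
tcp_pos: [466.6, 260.2, 148.3]
orientation: [[-0.001, 1.0, -0.002], [1.0, 0.001, -0.001], [-0.001, -0.002, -1.0]]
contact_force: [0.1, 0.1, 0.0]
opening: 85.5
gripper_force: 0.0
```

Call:
send_rows([
  [[0, 0, 0.25], [0, 0, 0]],
  [[0, 0.01, 0.5], [0, 0, 0]],
  [[0, 0.01, 0.7], [0, 0, 0]],
  [[0, 0.01, 0.88], [0, 0, 0]],
  [[0, 0.01, 1], [0, 0, 0]],
])

```text
time: 6.98
tcp_pos: [468.8, 259.2, 49.4]
orientation: [[0.001, 1.0, -0.001], [1.0, -0.001, -0.0], [-0.0, -0.001, -1.0]]
contact_force: [0.4, 0.3, 0.0]
opening: 85.2
gripper_force: 0.0
```

Call:
send_rows([
  [[0, 0, 0.06], [0, 0, 0]],
  [[0, 0, 0.12], [0, 0, 0]],
  [[0, 0, 0.12], [0, 0, 0]],
  [[0, 0, 0.12], [0, 0, 0]],
  [[0, 0, 0.12], [0, 0, 0]],
])

```text
time: 7.6
tcp_pos: [469.3, 259.6, 38.6]
orientation: [[0.001, 1.0, 0.001], [1.0, -0.001, 0.0], [0.0, 0.001, -1.0]]
contact_force: [-0.4, -0.1, 0.1]
opening: 85.3
gripper_force: 0.0
```

Call:
send_rows([
  [[0, 0, 0], [0, 0, 0]],
  [[0, 0, 0], [0, 0, 0]],
  [[0, 0, 0], [0, 0, 0]],
  [[0, 0, 0], [0, 0, 0]],
  [[0, 0, 0], [0, 0, 0]],
], hand=1)

```text
time: 8.22
tcp_pos: [469.2, 259.6, 38.7]
orientation: [[0.001, 1.0, 0.0], [1.0, -0.001, 0.0], [0.0, 0.0, -1.0]]
contact_force: [-2.1, -1.5, 5.5]
opening: 57.0
gripper_force: 63.7
```

Call:
send_rows([
  [[0, 0, 0], [0, 0, 0]],
  [[0, 0, 0], [0, 0, 0]],
  [[0, 0, 0], [0, 0, 0]],
  [[0, 0, 0], [0, 0, 0]],
  [[0, 0, 0], [0, 0, 0]],
])

```text
time: 8.85
tcp_pos: [469.2, 259.6, 38.7]
orientation: [[0.001, 1.0, 0.0], [1.0, -0.001, 0.0], [0.0, 0.0, -1.0]]
contact_force: [-1.2, -1.2, 6.5]
opening: 56.5
gripper_force: 63.7
```

Call:
send_rows([
  [[0, 0, -0.1], [0, 0, 0]],
  [[0, 0, -0.3], [0, 0, 0]],
  [[0, 0, -0.5], [0, 0, 0]],
  [[0, 0, -0.7], [0, 0, 0]],
  [[0, 0, -0.9], [0, 0, 0]],
])

```text
time: 9.48
tcp_pos: [468.9, 259.4, 129.3]
orientation: [[0.001, 1.0, -0.0], [1.0, -0.001, -0.0], [-0.0, -0.0, -1.0]]
contact_force: [-0.4, -0.2, -2.1]
opening: 57.0
gripper_force: 64.4
```

Call:
send_rows([
  [[-0.1, 0.15, 0], [0, 0, 0]],
  [[-0.22, 0.35, 0], [0, 0, 0]],
  [[-0.35, 0.55, 0], [0, 0, 0]],
  [[-0.5, 0.77, 0], [0, 0, 0]],
  [[-0.66, 1, 0], [0, 0, 0]],
])

```text
time: 10.1
tcp_pos: [570.5, 191.8, 127.5]
orientation: [[0.002, 1.0, -0.001], [1.0, -0.002, -0.0], [-0.0, -0.001, -1.0]]
contact_force: [-0.5, 0.6, -2.0]
opening: 57.2
gripper_force: 64.4
```

Call:
send_rows([
  [[-0.16, 0.15, 0], [0, 0, 0]],
  [[-0.32, 0.3, 0], [0, 0, 0]],
  [[-0.47, 0.42, 0], [0, 0, 0]],
  [[-0.59, 0.51, 0], [0, 0, 0]],
  [[-0.66, 0.55, 0], [0, 0, 0]],
])

```text
time: 10.72
tcp_pos: [624.3, 126.7, 128.2]
orientation: [[0.001, 1.0, -0.0], [1.0, -0.001, 0.0], [0.0, -0.0, -1.0]]
contact_force: [-0.2, 0.5, -2.3]
opening: 56.3
gripper_force: 64.5
```

Call:
send_rows([
  [[0, 0, 0.15], [0, 0, 0]],
  [[0, 0, 0.35], [0, 0, 0]],
  [[0, 0, 0.5], [0, 0, 0]],
  [[0, 0, 0.6], [0, 0, 0]],
  [[0, 0, 0.66], [0, 0, 0]],
])

```text
time: 11.35
tcp_pos: [623.8, 127.5, 61.5]
orientation: [[0.001, 1.0, -0.001], [1.0, -0.001, -0.0], [-0.0, -0.001, -1.0]]
contact_force: [-0.0, 0.5, -2.0]
opening: 57.0
gripper_force: 64.5
```

Call:
send_rows([
  [[0, 0, 0.02], [0, 0, 0]],
  [[0.005, 0, 0.04], [0, 0, 0]],
  [[0.005, 0, 0.05], [0, 0, 0]],
  [[0.005, 0, 0.055], [0, 0, 0]],
  [[0.005, 0, 0.055], [0, 0, 0]],
])

```text
time: 11.98
tcp_pos: [624.0, 127.9, 56.9]
orientation: [[0.001, 1.0, 0.0], [1.0, -0.001, 0.0], [0.0, 0.0, -1.0]]
contact_force: [-0.8, -0.1, -3.0]
opening: 56.9
gripper_force: 64.5
```

```bash
python3 - <<'E'
from h import *
p,d,c=grab('scene','s1.png')
P=world(c,d)
np.savez('s1.npz',p=p,P=P)
cv2.imwrite('pics/s1c.png',cv2.resize(p[130:300,190:430,::-1],None,fx=3,fy=3))
o=arm.get_obs();print(o['tcp_pos'],o['contact_force'])
E
```

```text
[624.00889501 127.86720241  56.89649834] [ 0.21996227 -0.11872944 -1.91987861]
```

View pics/s1c.png

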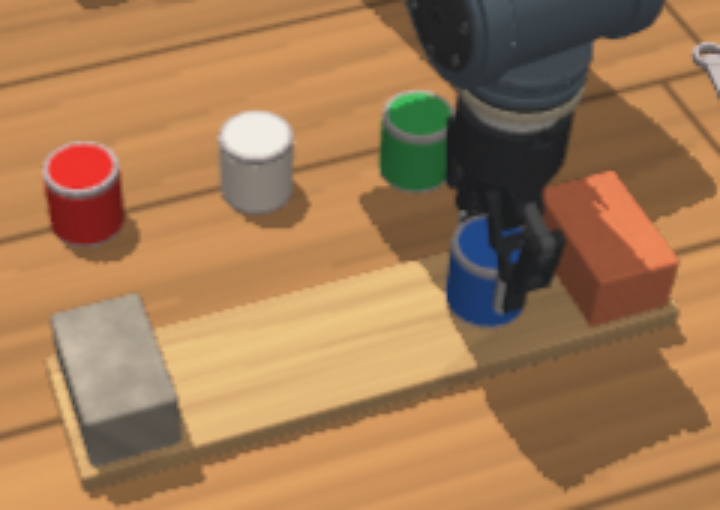

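The crop shows the blue tin over the plank near the brick, upright. Its weight is still on the gripper, so I lower it a touch, release, and go to the green tin.

Call:
send_rows([
  [[0, 0, 0.005], [0, 0, 0]],
  [[0, 0, 0.008], [0, 0, 0]],
  [[0, 0, 0.008], [0, 0, 0]],
  [[0, 0, 0.008], [0, 0, 0]],
  [[0, 0, 0.008], [0, 0, 0]],
])

```text
time: 12.65
tcp_pos: [624.1, 127.9, 56.8]
orientation: [[0.001, 1.0, 0.0], [1.0, -0.001, 0.0], [0.0, 0.0, -1.0]]
contact_force: [-3.1, -0.3, 7.0]
opening: 56.9
gripper_force: 64.7
```

Call:
send_rows([
  [[0, 0, 0], [0, 0, 0]],
  [[0, 0, 0], [0, 0, 0]],
  [[0, 0, 0], [0, 0, 0]],
  [[0, 0, 0], [0, 0, 0]],
  [[0, 0, 0], [0, 0, 0]],
], hand=0)

```text
time: 13.28
tcp_pos: [624.0, 127.9, 56.0]
orientation: [[0.001, 1.0, -0.0], [1.0, -0.001, 0.0], [0.0, -0.0, -1.0]]
contact_force: [-0.9, 0.5, -0.7]
opening: 85.5
gripper_force: 0.0
```

Call:
send_rows([
  [[0, 0, -0.1], [0, 0, 0]],
  [[0, 0, -0.3], [0, 0, 0]],
  [[0, 0, -0.5], [0, 0, 0]],
  [[0, 0, -0.7], [0, 0, 0]],
  [[0, 0, -0.9], [0, 0, 0]],
])

```text
time: 13.9
tcp_pos: [624.1, 127.9, 147.8]
orientation: [[0.001, 1.0, 0.001], [1.0, -0.001, 0.0], [0.0, 0.001, -1.0]]
contact_force: [0.8, -0.5, -0.5]
opening: 85.4
gripper_force: 0.0
```

Call:
send_rows([
  [[0.01, -0.15, 0], [0, 0, 0]],
  [[0.03, -0.35, 0], [0, 0, 0]],
  [[0.06, -0.55, 0], [0, 0, 0]],
  [[0.1, -0.77, 0], [0, 0, 0]],
  [[0.14, -1, 0], [0, 0, 0]],
])

```text
time: 14.52
tcp_pos: [523.4, 142.1, 146.8]
orientation: [[0.001, 1.0, 0.001], [1.0, -0.001, 0.0], [0.0, 0.001, -1.0]]
contact_force: [0.0, 0.2, 0.1]
opening: 85.4
gripper_force: 0.0
```

Call:
send_rows([
  [[0, -0.2, 0], [0, 0, 0]],
  [[0, -0.36, 0], [0, 0, 0]],
  [[0, -0.5, 0], [0, 0, 0]],
  [[0, -0.6, 0], [0, 0, 0]],
  [[0, -0.63, 0], [0, 0, 0]],
])

```text
time: 15.15
tcp_pos: [460.7, 142.1, 146.2]
orientation: [[0.001, 1.0, 0.0], [1.0, -0.001, 0.0], [0.0, 0.0, -1.0]]
contact_force: [0.2, 0.6, 0.6]
opening: 85.5
gripper_force: 0.0
```

Call:
send_rows([
  [[0, 0, 0.25], [0, 0, 0]],
  [[0, 0, 0.5], [0, 0, 0]],
  [[0, 0, 0.7], [0, 0, 0]],
  [[0, 0, 0.85], [0, 0, 0]],
  [[0, 0, 0.95], [0, 0, 0]],
])

```text
time: 15.78
tcp_pos: [461.1, 142.0, 50.4]
orientation: [[0.001, 1.0, -0.0], [1.0, -0.001, -0.0], [-0.0, -0.0, -1.0]]
contact_force: [-0.4, 0.1, -0.5]
opening: 85.6
gripper_force: 0.0
```

Call:
send_rows([
  [[0, 0, 0.06], [0, 0, 0]],
  [[0, 0, 0.12], [0, 0, 0]],
  [[0, 0, 0.12], [0, 0, 0]],
  [[0, 0, 0.12], [0, 0, 0]],
  [[0, 0, 0.12], [0, 0, 0]],
])

```text
time: 16.4
tcp_pos: [461.2, 142.1, 39.3]
orientation: [[0.001, 1.0, 0.001], [1.0, -0.001, 0.0], [0.0, 0.001, -1.0]]
contact_force: [0.0, -0.2, -0.3]
opening: 85.6
gripper_force: 0.0
```

Call:
send_rows([
  [[0, 0, 0], [0, 0, 0]],
  [[0, 0, 0], [0, 0, 0]],
  [[0, 0, 0], [0, 0, 0]],
  [[0, 0, 0], [0, 0, 0]],
  [[0, 0, 0], [0, 0, 0]],
], hand=1)

```text
time: 17.02
tcp_pos: [461.1, 142.1, 39.5]
orientation: [[0.001, 1.0, 0.0], [1.0, -0.001, 0.0], [0.0, 0.0, -1.0]]
contact_force: [-2.2, -0.5, 7.6]
opening: 56.8
gripper_force: 62.9
```

Call:
send_rows([
  [[0, 0, -0.1], [0, 0, 0]],
  [[0, 0, -0.3], [0, 0, 0]],
  [[0, 0, -0.5], [0, 0, 0]],
  [[0, 0, -0.7], [0, 0, 0]],
  [[0, 0, -0.9], [0, 0, 0]],
])

```text
time: 17.65
tcp_pos: [460.8, 142.0, 130.1]
orientation: [[0.001, 1.0, 0.0], [1.0, -0.001, 0.0], [0.0, 0.0, -1.0]]
contact_force: [-0.2, 0.5, -0.5]
opening: 56.8
gripper_force: 64.1
```

Call:
send_rows([
  [[-0.1, 0.1, 0], [0, 0, 0]],
  [[-0.3, 0.25, 0], [0, 0, 0]],
  [[-0.5, 0.4, 0], [0, 0, 0]],
  [[-0.75, 0.6, 0], [0, 0, 0]],
  [[-1, 0.8, 0], [0, 0, 0]],
])

```text
time: 18.27
tcp_pos: [541.5, 40.4, 128.0]
orientation: [[0.001, 1.0, -0.001], [1.0, -0.001, -0.0], [-0.0, -0.001, -1.0]]
contact_force: [0.8, 1.1, -0.9]
opening: 57.1
gripper_force: 64.1
```

Call:
send_rows([
  [[-0.25, 0.2, 0], [0, 0, 0]],
  [[-0.5, 0.4, 0], [0, 0, 0]],
  [[-0.7, 0.58, 0], [0, 0, 0]],
  [[-0.88, 0.73, 0], [0, 0, 0]],
  [[-1, 0.83, 0], [0, 0, 0]],
])

```text
time: 18.9
tcp_pos: [624.2, -59.7, 127.9]
orientation: [[0.002, 1.0, -0.001], [1.0, -0.002, 0.0], [0.0, -0.001, -1.0]]
contact_force: [-0.3, 0.3, -2.0]
opening: 56.8
gripper_force: 64.1
```

Call:
send_rows([
  [[-0.015, 0, 0.15], [0, 0, 0]],
  [[-0.015, 0, 0.35], [0, 0, 0]],
  [[-0.015, 0, 0.5], [0, 0, 0]],
  [[-0.015, 0, 0.6], [0, 0, 0]],
  [[-0.015, 0, 0.66], [0, 0, 0]],
])

```text
time: 19.52
tcp_pos: [623.7, -59.4, 62.3]
orientation: [[0.001, 1.0, -0.0], [1.0, -0.001, 0.0], [0.0, -0.0, -1.0]]
contact_force: [0.1, 1.0, -1.6]
opening: 57.0
gripper_force: 64.1
```

Call:
send_rows([
  [[0, 0.005, 0.02], [0, 0, 0]],
  [[0, 0.005, 0.04], [0, 0, 0]],
  [[0, 0.005, 0.05], [0, 0, 0]],
  [[0, 0.005, 0.057], [0, 0, 0]],
  [[0, 0.005, 0.057], [0, 0, 0]],
])

```text
time: 20.15
tcp_pos: [624.4, -59.7, 57.5]
orientation: [[0.001, 1.0, 0.0], [1.0, -0.001, -0.0], [-0.0, 0.0, -1.0]]
contact_force: [-1.2, -0.3, 0.9]
opening: 57.0
gripper_force: 64.2
```

Call:
send_rows([
  [[0, 0, 0], [0, 0, 0]],
  [[0, 0, 0], [0, 0, 0]],
  [[0, 0, 0], [0, 0, 0]],
  [[0, 0, 0], [0, 0, 0]],
  [[0, 0, 0], [0, 0, 0]],
], hand=0)

```text
time: 20.78
tcp_pos: [624.3, -59.6, 57.3]
orientation: [[0.001, 1.0, 0.0], [1.0, -0.001, -0.0], [-0.0, 0.0, -1.0]]
contact_force: [-0.2, -0.3, 0.6]
opening: 85.7
gripper_force: 0.0
```

Call:
send_rows([
  [[0, 0, -0.1], [0, 0, 0]],
  [[0, 0, -0.3], [0, 0, 0]],
  [[0, 0, -0.5], [0, 0, 0]],
  [[0, 0, -0.7], [0, 0, 0]],
  [[0, 0, -0.9], [0, 0, 0]],
])

```text
time: 21.4
tcp_pos: [624.4, -59.6, 149.1]
orientation: [[0.001, 1.0, 0.001], [1.0, -0.001, -0.0], [-0.0, 0.001, -1.0]]
contact_force: [-0.2, 0.6, -0.6]
opening: 85.2
gripper_force: 0.0
```

Call:
send_rows([
  [[-0.05, -0.15, 0], [0, 0, 0]],
  [[-0.1, -0.35, 0], [0, 0, 0]],
  [[-0.2, -0.55, 0], [0, 0, 0]],
  [[-0.28, -0.77, 0], [0, 0, 0]],
  [[-0.36, -1, 0], [0, 0, 0]],
])

```text
time: 22.02
tcp_pos: [523.7, -95.8, 148.1]
orientation: [[0.001, 1.0, 0.001], [1.0, -0.001, -0.0], [-0.0, 0.001, -1.0]]
contact_force: [-0.5, 0.6, -0.2]
opening: 85.5
gripper_force: 0.0
```

Call:
send_rows([
  [[-0.08, -0.25, 0], [0, 0, 0]],
  [[-0.16, -0.5, 0], [0, 0, 0]],
  [[-0.23, -0.7, 0], [0, 0, 0]],
  [[-0.28, -0.85, 0], [0, 0, 0]],
  [[-0.3, -0.93, 0], [0, 0, 0]],
])

```text
time: 22.65
tcp_pos: [430.9, -125.7, 147.7]
orientation: [[0.001, 1.0, 0.0], [1.0, -0.001, -0.0], [-0.0, 0.0, -1.0]]
contact_force: [0.8, 0.5, -0.7]
opening: 85.8
gripper_force: 0.0
```

Call:
send_rows([
  [[0, 0, 0.25], [0, 0, 0]],
  [[0, 0, 0.5], [0, 0, 0]],
  [[0, 0, 0.7], [0, 0, 0]],
  [[0, 0, 0.85], [0, 0, 0]],
  [[0, 0, 0.95], [0, 0, 0]],
])

```text
time: 23.28
tcp_pos: [431.4, -125.4, 51.7]
orientation: [[0.001, 1.0, -0.0], [1.0, -0.001, 0.0], [0.0, -0.0, -1.0]]
contact_force: [0.8, -0.0, -0.1]
opening: 85.9
gripper_force: 0.0
```

Call:
send_rows([
  [[0, 0, 0.06], [0, 0, 0]],
  [[0, 0, 0.13], [0, 0, 0]],
  [[0, 0, 0.13], [0, 0, 0]],
  [[0, 0, 0.13], [0, 0, 0]],
  [[0, 0, 0.13], [0, 0, 0]],
])

```text
time: 23.9
tcp_pos: [431.4, -125.5, 39.6]
orientation: [[0.001, 1.0, 0.001], [1.0, -0.001, -0.0], [-0.0, 0.001, -1.0]]
contact_force: [-0.1, 0.0, 0.4]
opening: 85.3
gripper_force: 0.0
```

Call:
send_rows([
  [[0, 0, 0], [0, 0, 0]],
  [[0, 0, 0], [0, 0, 0]],
  [[0, 0, 0], [0, 0, 0]],
  [[0, 0, 0], [0, 0, 0]],
  [[0, 0, 0], [0, 0, 0]],
], hand=1)

```text
time: 24.52
tcp_pos: [431.5, -125.5, 39.8]
orientation: [[0.001, 1.0, 0.001], [1.0, -0.001, -0.0], [-0.0, 0.001, -1.0]]
contact_force: [-1.2, 0.4, 8.9]
opening: 56.8
gripper_force: 62.5
```

Call:
send_rows([
  [[0, 0, -0.1], [0, 0, 0]],
  [[0, 0, -0.3], [0, 0, 0]],
  [[0, 0, -0.5], [0, 0, 0]],
  [[0, 0, -0.7], [0, 0, 0]],
  [[0, 0, -0.9], [0, 0, 0]],
])

```text
time: 25.15
tcp_pos: [431.0, -125.3, 130.3]
orientation: [[0.001, 1.0, -0.0], [1.0, -0.001, 0.0], [0.0, -0.0, -1.0]]
contact_force: [-0.2, -0.3, -2.3]
opening: 56.7
gripper_force: 64.4
```

Call:
send_rows([
  [[0.1, 0.1, 0], [0, 0, 0]],
  [[0.25, 0.3, 0], [0, 0, 0]],
  [[0.42, 0.5, 0], [0, 0, 0]],
  [[0.6, 0.75, 0], [0, 0, 0]],
  [[0.8, 1, 0], [0, 0, 0]],
])

```text
time: 25.78
tcp_pos: [532.0, -44.1, 128.3]
orientation: [[0.001, 1.0, -0.001], [1.0, -0.001, 0.0], [0.0, -0.001, -1.0]]
contact_force: [-0.3, 0.2, -2.5]
opening: 56.8
gripper_force: 64.4
```

Call:
send_rows([
  [[0.2, 0.25, 0], [0, 0, 0]],
  [[0.4, 0.5, 0], [0, 0, 0]],
  [[0.57, 0.7, 0], [0, 0, 0]],
  [[0.72, 0.85, 0], [0, 0, 0]],
  [[0.8, 0.93, 0], [0, 0, 0]],
])

```text
time: 26.4
tcp_pos: [624.6, 35.8, 128.1]
orientation: [[-0.0, 1.0, -0.001], [1.0, 0.0, 0.0], [0.0, -0.001, -1.0]]
contact_force: [0.0, -0.3, -3.0]
opening: 56.4
gripper_force: 64.5
```

Call:
send_rows([
  [[0, 0, 0.15], [0, 0, 0]],
  [[0, 0, 0.35], [0, 0, 0]],
  [[0, 0, 0.5], [0, 0, 0]],
  [[0, 0, 0.6], [0, 0, 0]],
  [[0, 0, 0.66], [0, 0, 0]],
])

```text
time: 27.02
tcp_pos: [624.2, 34.2, 62.6]
orientation: [[0.001, 1.0, -0.001], [1.0, -0.001, -0.0], [-0.0, -0.001, -1.0]]
contact_force: [-0.0, 0.4, -2.2]
opening: 57.0
gripper_force: 64.5
```

Call:
send_rows([
  [[0, 0, 0.02], [0, 0, 0]],
  [[0, 0, 0.04], [0, 0, 0]],
  [[0, 0, 0.05], [0, 0, 0]],
  [[0, 0, 0.057], [0, 0, 0]],
  [[0, 0, 0.057], [0, 0, 0]],
])

```text
time: 27.65
tcp_pos: [624.5, 34.4, 57.9]
orientation: [[0.001, 1.0, 0.0], [1.0, -0.001, 0.0], [0.0, 0.0, -1.0]]
contact_force: [-0.9, -0.2, -0.0]
opening: 57.0
gripper_force: 64.8
```

Call:
send_rows([
  [[0, 0, 0], [0, 0, 0]],
  [[0, 0, 0], [0, 0, 0]],
  [[0, 0, 0], [0, 0, 0]],
  [[0, 0, 0], [0, 0, 0]],
  [[0, 0, 0], [0, 0, 0]],
], hand=0)

```text
time: 28.28
tcp_pos: [624.4, 34.4, 57.6]
orientation: [[0.001, 1.0, 0.0], [1.0, -0.001, -0.0], [-0.0, 0.0, -1.0]]
contact_force: [-0.4, 0.2, -0.2]
opening: 85.6
gripper_force: 0.0
```

Call:
send_rows([
  [[0, 0, -0.1], [0, 0, 0]],
  [[0, 0, -0.3], [0, 0, 0]],
  [[0, 0, -0.5], [0, 0, 0]],
  [[0, 0, -0.7], [0, 0, 0]],
  [[0, 0, -0.9], [0, 0, 0]],
])

```text
time: 28.9
tcp_pos: [624.5, 34.4, 149.4]
orientation: [[0.001, 1.0, 0.001], [1.0, -0.001, -0.0], [-0.0, 0.001, -1.0]]
contact_force: [0.4, 0.1, -0.2]
opening: 85.2
gripper_force: 0.0
```

Call:
send_rows([
  [[-0.1, -0.05, 0], [0, 0, 0]],
  [[-0.3, -0.15, 0], [0, 0, 0]],
  [[-0.5, -0.28, 0], [0, 0, 0]],
  [[-0.75, -0.42, 0], [0, 0, 0]],
  [[-1, -0.57, 0], [0, 0, 0]],
])

```text
time: 29.52
tcp_pos: [565.6, -67.5, 147.0]
orientation: [[0.002, 1.0, -0.001], [1.0, -0.002, 0.0], [0.0, -0.001, -1.0]]
contact_force: [-0.2, 0.1, -0.2]
opening: 85.5
gripper_force: 0.0
```

Call:
send_rows([
  [[-0.2, -0.12, 0], [0, 0, 0]],
  [[-0.4, -0.23, 0], [0, 0, 0]],
  [[-0.6, -0.35, 0], [0, 0, 0]],
  [[-0.8, -0.46, 0], [0, 0, 0]],
  [[-1, -0.57, 0], [0, 0, 0]],
])

```text
time: 30.15
tcp_pos: [508.4, -167.0, 147.0]
orientation: [[0.002, 1.0, -0.001], [1.0, -0.002, 0.0], [0.0, -0.001, -1.0]]
contact_force: [-0.3, 0.4, -0.1]
opening: 85.5
gripper_force: 0.0
```

Call:
send_rows([
  [[-0.25, -0.14, 0], [0, 0, 0]],
  [[-0.5, -0.28, 0], [0, 0, 0]],
  [[-0.7, -0.4, 0], [0, 0, 0]],
  [[-0.88, -0.5, 0], [0, 0, 0]],
  [[-1, -0.56, 0], [0, 0, 0]],
])

```text
time: 30.78
tcp_pos: [452.5, -266.6, 147.2]
orientation: [[0.002, 1.0, -0.001], [1.0, -0.002, 0.001], [0.001, -0.001, -1.0]]
contact_force: [-0.6, 0.2, -0.4]
opening: 85.2
gripper_force: 0.0
```

```bash
python3 - <<'E'
from h import *
for n in('scene','side'):
    p,d,c=grab(n,n+'2.png'); P=world(c,d)
    # tops on the plank, z~78
    m=((abs(P[...,2]-79)<5)&(P[...,0]>560)&(P[...,0]<690)&(abs(P[...,1]-35)<140)).astype(np.uint8)
    k,L=cv2.connectedComponents(m)
    for i in range(1,k):
        q=P[L==i]
        if len(q)>60: c_,r=cv2.minEnclosingCircle(q[:,:2].astype(np.float32)); print(n,np.round(c_,1),round(r,1),np.round(np.median(q,0),1))
P=np.load('scene0.npz')['P']; m=(P[...,2]>75)&(P[...,2]<95)&(P[...,1]<-290)&(P[...,0]>380)&(P[...,0]<650)&(P[...,1]>-420)
q=P[m];print('mug',q.min(0),q.max(0))
E
```

```text
scene [621.6 126.6] 30.6 [624.4 126.3  77.1]
scene [623.7  34. ] 29.9 [625.1  33.1  77.5]
scene [623.1 -60.7] 30.1 [624.7 -61.   77.6]
side [624.2 -59.4] 30.9 [623.  -56.1  79.5]
side [623.4  35. ] 30.6 [622.9  38.1  79.4]
side [622.7 129.4] 30.9 [622.4 131.7  79.6]
mug [ 435.77264323 -419.97526068   75.04198497] [ 515.12395127 -354.19180708   88.27786537]
```

View pics/scene2.png

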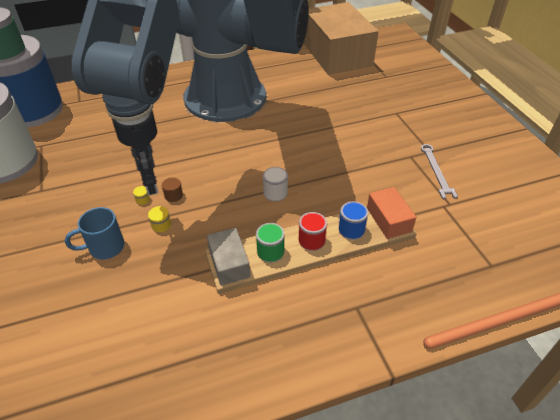

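The picture shows green (270,242), red (312,231) and blue (353,220) upright in a row on the plank. Measured centres are within about 1 mm of target. Next is the yellow pot.

Call:
send_rows([
  [[0, 0.01, 0.25], [0, 0, 0]],
  [[0, 0.01, 0.5], [0, 0, 0]],
  [[0, 0.01, 0.7], [0, 0, 0]],
  [[0, 0.01, 0.88], [0, 0, 0]],
  [[0, 0.01, 1], [0, 0, 0]],
])

```text
time: 31.5
tcp_pos: [455.0, -265.1, 46.7]
orientation: [[0.001, 1.0, -0.001], [1.0, -0.001, 0.0], [0.0, -0.001, -1.0]]
contact_force: [-0.2, 0.3, 0.1]
opening: 85.2
gripper_force: 0.0
```

Call:
send_rows([
  [[0, 0, 0.1], [0, 0, 0]],
  [[0, 0, 0.18], [0, 0, 0]],
  [[0, 0, 0.22], [0, 0, 0]],
  [[0, 0, 0.22], [0, 0, 0]],
  [[0, 0, 0.22], [0, 0, 0]],
])

```text
time: 32.12
tcp_pos: [455.3, -265.6, 25.9]
orientation: [[0.001, 1.0, 0.0], [1.0, -0.001, -0.0], [-0.0, 0.0, -1.0]]
contact_force: [0.1, -0.2, -0.1]
opening: 85.1
gripper_force: 0.0
```

Call:
send_rows([
  [[0, 0, 0], [0, 0, 0]],
  [[0, 0, 0], [0, 0, 0]],
  [[0, 0, 0], [0, 0, 0]],
  [[0, 0, 0], [0, 0, 0]],
  [[0, 0, 0], [0, 0, 0]],
], hand=1)

```text
time: 32.75
tcp_pos: [455.2, -265.6, 26.0]
orientation: [[0.001, 1.0, 0.0], [1.0, -0.001, -0.0], [-0.0, 0.0, -1.0]]
contact_force: [-0.8, 0.8, 6.4]
opening: 43.7
gripper_force: 60.8
```

Call:
send_rows([
  [[0, 0, 0], [0, 0, 0]],
  [[0, 0, 0], [0, 0, 0]],
  [[0, 0, 0], [0, 0, 0]],
  [[0, 0, 0], [0, 0, 0]],
  [[0, 0, 0], [0, 0, 0]],
])

```text
time: 33.38
tcp_pos: [455.2, -265.5, 26.0]
orientation: [[0.001, 1.0, 0.0], [1.0, -0.001, -0.0], [-0.0, 0.0, -1.0]]
contact_force: [-1.1, 0.6, 5.6]
opening: 43.5
gripper_force: 60.8
```

Call:
send_rows([
  [[0, 0, -0.1], [0, 0, 0]],
  [[0, 0, -0.3], [0, 0, 0]],
  [[0, 0, -0.55], [0, 0, 0]],
  [[0, 0, -0.8], [0, 0, 0]],
  [[0, 0, -1], [0, 0, 0]],
])

```text
time: 34.0
tcp_pos: [455.2, -265.5, 127.1]
orientation: [[0.001, 1.0, 0.001], [1.0, -0.001, -0.0], [-0.0, 0.001, -1.0]]
contact_force: [-0.2, 0.0, -0.5]
opening: 43.8
gripper_force: 61.1
```

Call:
send_rows([
  [[0.1, 0.05, -0.1], [0, 0, 0]],
  [[0.3, 0.15, -0.15], [0, 0, 0]],
  [[0.5, 0.28, -0.15], [0, 0, 0]],
  [[0.75, 0.42, -0.15], [0, 0, 0]],
  [[1, 0.57, -0.15], [0, 0, 0]],
])

```text
time: 34.62
tcp_pos: [512.5, -164.0, 140.4]
orientation: [[0.001, 1.0, -0.001], [1.0, -0.001, 0.0], [0.0, -0.001, -1.0]]
contact_force: [0.0, -0.1, -0.9]
opening: 43.4
gripper_force: 61.0
```

Call:
send_rows([
  [[0.2, 0.12, 0], [0, 0, 0]],
  [[0.4, 0.23, 0], [0, 0, 0]],
  [[0.6, 0.35, 0], [0, 0, 0]],
  [[0.8, 0.46, 0], [0, 0, 0]],
  [[1, 0.57, 0], [0, 0, 0]],
])

```text
time: 35.25
tcp_pos: [569.4, -64.1, 140.3]
orientation: [[0.001, 1.0, -0.001], [1.0, -0.001, 0.0], [0.0, -0.001, -1.0]]
contact_force: [0.1, -0.2, 0.1]
opening: 43.7
gripper_force: 61.0
```

Call:
send_rows([
  [[0.25, 0.14, 0], [0, 0, 0]],
  [[0.5, 0.28, 0], [0, 0, 0]],
  [[0.7, 0.4, 0], [0, 0, 0]],
  [[0.88, 0.5, 0], [0, 0, 0]],
  [[1, 0.55, 0], [0, 0, 0]],
])

```text
time: 35.88
tcp_pos: [624.8, 35.4, 140.4]
orientation: [[0.0, 1.0, -0.0], [1.0, -0.0, -0.0], [-0.0, -0.0, -1.0]]
contact_force: [-0.4, -1.0, 0.2]
opening: 43.7
gripper_force: 61.1
```

Call:
send_rows([
  [[0.015, 0, 0.1], [0, 0, 0]],
  [[0.015, 0, 0.2], [0, 0, 0]],
  [[0.015, 0, 0.27], [0, 0, 0]],
  [[0.015, 0, 0.3], [0, 0, 0]],
  [[0.015, 0, 0.3], [0, 0, 0]],
])

```text
time: 36.5
tcp_pos: [624.3, 35.6, 110.5]
orientation: [[0.001, 1.0, -0.0], [1.0, -0.001, -0.0], [-0.0, -0.0, -1.0]]
contact_force: [-0.0, 0.2, -0.4]
opening: 43.5
gripper_force: 61.1
```

```bash
python3 - <<'E'
from h import *
o=arm.get_obs(); print(o['tcp_pos'],o['contact_force'])
p,d,c=grab('scene'); q,d2,c2=grab('side')
a=cv2.resize(p[160:280,240:400,::-1],(560,420)); 
cv2.imwrite('pics/s3.png',a)
P=world(c2,d2); m=(P[...,2]>108)&(P[...,2]<125)&(P[...,0]>590)&(P[...,0]<660)&(abs(P[...,1]-35)<40)&(q[...,0]>150)&(q[...,2]<90)
if m.sum()>5: r=P[m]; print('side yellow top',r.min(0),r.max(0),m.sum())
E
```

```text
[624.33876056  35.63056181 110.45472416] [-0.01042811  0.15553287 -0.36468807]
side yellow top [604.25185751  12.82652846 108.49899687] [659.30382775  57.66379106 124.9433179 ] 63
```

View pics/s3.png

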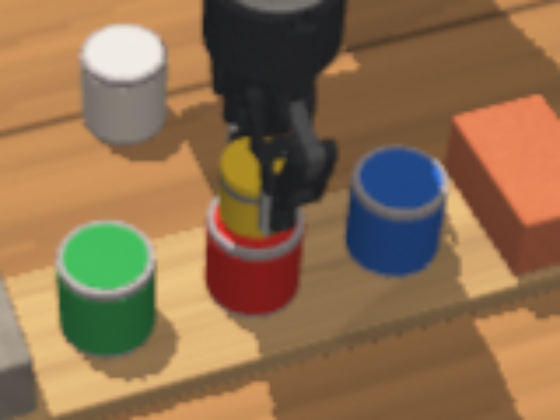

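The crop shows the pot (256,180) centred just above the red tin. I lower it the last 6 mm.

Call:
send_rows([
  [[0, -0.003, 0.02], [0, 0, 0]],
  [[0, -0.005, 0.035], [0, 0, 0]],
  [[0, -0.005, 0.05], [0, 0, 0]],
  [[0, -0.005, 0.06], [0, 0, 0]],
  [[0, -0.005, 0.06], [0, 0, 0]],
])

```text
time: 37.22
tcp_pos: [623.9, 35.9, 104.5]
orientation: [[0.001, 1.0, -0.0], [1.0, -0.001, 0.0], [0.0, -0.0, -1.0]]
contact_force: [0.5, 0.6, -0.5]
opening: 43.5
gripper_force: 61.1
```

Call:
send_rows([
  [[0, 0, 0.005], [0, 0, 0]],
  [[0, 0, 0.006], [0, 0, 0]],
  [[0, 0, 0.006], [0, 0, 0]],
  [[0, 0, 0.006], [0, 0, 0]],
  [[0, 0, 0.006], [0, 0, 0]],
])

```text
time: 37.85
tcp_pos: [623.9, 35.9, 104.1]
orientation: [[0.001, 1.0, 0.0], [1.0, -0.001, -0.0], [-0.0, 0.0, -1.0]]
contact_force: [0.1, -0.2, 1.4]
opening: 43.8
gripper_force: 61.1
```

Call:
send_rows([
  [[0, 0, 0], [0, 0, 0]],
  [[0, 0, 0], [0, 0, 0]],
  [[0, 0, 0], [0, 0, 0]],
  [[0, 0, 0], [0, 0, 0]],
  [[0, 0, 0], [0, 0, 0]],
], hand=0)

```text
time: 38.48
tcp_pos: [623.9, 35.9, 104.0]
orientation: [[0.001, 1.0, -0.0], [1.0, -0.001, 0.0], [0.0, -0.0, -1.0]]
contact_force: [-0.5, -0.3, 1.2]
opening: 85.4
gripper_force: 0.0
```

Call:
send_rows([
  [[0, 0, -0.08], [0, 0, 0]],
  [[0, 0, -0.25], [0, 0, 0]],
  [[0, 0, -0.5], [0, 0, 0]],
  [[0, 0, -0.75], [0, 0, 0]],
  [[0, 0, -1], [0, 0, 0]],
])

```text
time: 39.1
tcp_pos: [624.1, 35.9, 206.3]
orientation: [[0.001, 1.0, 0.001], [1.0, -0.001, -0.0], [-0.0, 0.001, -1.0]]
contact_force: [-0.3, -0.4, 0.3]
opening: 85.6
gripper_force: 0.0
```

Call:
send_rows([
  [[0, -0.2, 0], [0, 0, 0]],
  [[0, -0.4, 0], [0, 0, 0]],
  [[0, -0.6, 0], [0, 0, 0]],
  [[0, -0.8, 0], [0, 0, 0]],
  [[0, -1, 0], [0, 0, 0]],
])

```text
time: 39.72
tcp_pos: [523.5, 36.0, 205.3]
orientation: [[0.001, 1.0, 0.002], [1.0, -0.001, 0.0], [0.0, 0.002, -1.0]]
contact_force: [1.4, 0.3, 0.4]
opening: 85.2
gripper_force: 0.0
```

```bash
python3 - <<'E'
from h import *
for n in('scene','side'):
    p,d,c=grab(n,n+'4.png'); P=world(c,d)
    for z0 in(79,119):
        m=((abs(P[...,2]-z0)<5)&(P[...,0]>560)&(P[...,0]<690)&(abs(P[...,1]-35)<140)).astype(np.uint8)
        k,L=cv2.connectedComponents(m)
        for i in range(1,k):
            q=P[L==i]
            if len(q)>60: c_,r=cv2.minEnclosingCircle(q[:,:2].astype(np.float32)); print(n,z0,np.round(c_,1),round(r,1))
E
```

```text
scene 79 [623.1 127.7] 30.8
scene 79 [626.   33.6] 30.3
scene 79 [623.  -59.4] 30.3
scene 119 [623.1  33. ] 23.4
side 79 [623.1 -60.6] 31.7
side 79 [623.2  36.4] 29.7
side 79 [623.5 129.8] 30.0
side 119 [622.9  34.1] 24.8
```

View pics/scene4.png

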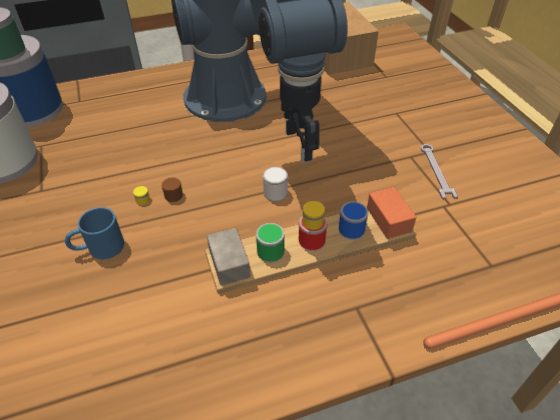

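The picture shows green (270,242), red (312,231) with the yellow pot on top (313,212), and blue (353,220), all upright. The white tin, mug and wrench have not moved and the gripper is clear, so I hand in.

```bash
python3 -c "
from plant import ticket; print(ticket.sign_off())"
```

```text
the job is handed in; nothing more can be done
None
```

The job is handed in: blue tin by the brick, green tin by the concrete block, red tin midway with the yellow pot on top, all measured within about 2 mm of target at about 40 s of the 96 s limit, and the white tin, wrench and mug not moved.

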